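# Zero the scale under the white mug and start the brew timer

## Task

Get ready to pour a coffee into the white mug: with the fingertips, gently press the green button of the scale the white mug stands on right down and let it come back up, then gently press the timer's yellow start button right down so that it stays in. Press no other button, leave the mugs, the glass and everything else on the counter where they are, pick nothing up, and draw the hand back clear.

Things in the scene. Friction and masses are not known exactly. Their poses are not given: they have to be found in the camera images.
- scale_white: the scale that carries the white mug: one of three identical black coffee scales with steel platforms, fixed to the counter, 170 (own x) x 120 (own y) x 26 mm high; origin at the centre of its underside, z up; its front strip towards own -x has a panel 22 mm above the counter with two round push caps, each 26 mm across and standing 14 mm proud of the panel: green (zero) 64 mm ahead of the origin (own -x) and 38 mm to own +y, red (power) the same to own -y
- tare_white (a joint): travel of the green zero cap on the scale under the white mug, m: 0 up, 0.006 fully down; its soft rubber top also gives 1 mm per 2.5 N, which this value leaves out; it moves straight down and springs back by itself; about 0.6 N to start and 4.2 N fully down
- tare_white_top (a point): centre of the top face of that green zero cap (36 mm above the counter when up); moves with the cap
- power_white (a joint): travel of the red power cap on the scale under the white mug, m: 0 up, 0.006 fully down; its soft rubber top also gives 1 mm per 2.5 N, which this value leaves out; it moves straight down and springs back by itself; about 0.6 N to start and 4.2 N fully down
- scale_blue: the scale that carries the blue mug: one of three identical black coffee scales with steel platforms, fixed to the counter, 170 (own x) x 120 (own y) x 26 mm high; origin at the centre of its underside, z up; its front strip towards own -x has a panel 22 mm above the counter with two round push caps, each 26 mm across and standing 14 mm proud of the panel: green (zero) 64 mm ahead of the origin (own -x) and 38 mm to own +y, red (power) the same to own -y
- tare_blue (a joint): travel of the green zero cap on the scale under the blue mug, m: 0 up, 0.006 fully down; its soft rubber top also gives 1 mm per 2.5 N, which this value leaves out; it moves straight down and springs back by itself; about 0.6 N to start and 4.2 N fully down
- power_blue (a joint): travel of the red power cap on the scale under the blue mug, m: 0 up, 0.006 fully down; its soft rubber top also gives 1 mm per 2.5 N, which this value leaves out; it moves straight down and springs back by itself; about 0.6 N to start and 4.2 N fully down
- scale_glass: the scale that carries the green glass: one of three identical black coffee scales with steel platforms, fixed to the counter, 170 (own x) x 120 (own y) x 26 mm high; origin at the centre of its underside, z up; its front strip towards own -x has a panel 22 mm above the counter with two round push caps, each 26 mm across and standing 14 mm proud of the panel: green (zero) 64 mm ahead of the origin (own -x) and 38 mm to own +y, red (power) the same to own -y
- tare_glass (a joint): travel of the green zero cap on the scale under the green glass, m: 0 up, 0.006 fully down; its soft rubber top also gives 1 mm per 2.5 N, which this value leaves out; it moves straight down and springs back by itself; about 0.6 N to start and 4.2 N fully down
- power_glass (a joint): travel of the red power cap on the scale under the green glass, m: 0 up, 0.006 fully down; its soft rubber top also gives 1 mm per 2.5 N, which this value leaves out; it moves straight down and springs back by itself; about 0.6 N to start and 4.2 N fully down
- timer: white brew timer, fixed to the counter, 80 (own x) x 130 (own y) x 30 mm high; origin at the centre of its underside, z up; a black display on its top towards own -x and two round caps on its top, each 26 mm across and 14 mm proud, 12 mm from the origin to own +x: yellow (start) 34 mm to own +y, grey (clear) 34 mm to own -y
- start (a joint): travel of the timer's yellow start cap, m: 0 up, 0.006 fully down; its soft rubber top also gives 1 mm per 2.5 N, which this value leaves out; a latching cap: it has no spring, moves straight down against about 2 N of friction and stays where it is left
- start_top (a point): centre of the top face of the yellow start cap (44 mm above the counter when up); moves with the cap
- clear (a joint): travel of the timer's grey clear cap, m: 0 up, 0.006 fully down; its soft rubber top also gives 1 mm per 2.5 N, which this value leaves out; springs back, about 0.6 N to start and 4.2 N fully down
- cup_white: loose white ceramic mug, 72 mm across, 65 mm high, with a handle to its own +y, standing on the platform of its scale; origin at the centre of its underside
- cup_blue: loose blue ceramic mug of the same size, on another scale; origin at the centre of its underside
- glass: loose green glass tumbler, 68 mm across, 65 mm high, on the third scale; origin at the centre of its underside
- tamper: loose dark steel coffee tamper standing upright, 58 mm across, 90 mm high, to the robot's right of the timer; origin at the centre of its underside
- pitcher: loose steel milk pitcher, 80 mm across, 100 mm high, with a handle, to the robot's left of the timer; origin at the centre of its underside
- canister: loose orange canister with a wooden cap, 84 mm across, 110 mm high, farther to the robot's left than the scales; origin at the centre of its underside
- spoon: loose steel spoon, 160 mm long, lying farther to the robot's right than the scales; origin at the middle of its underside, handle to own -x
Not all that is in view belongs to the job. Leave any orange or purple look-alike of the scale_glass alone.

How it is judged:
On the way, in this order (a step that is already met when the one before it is completed fails the run):
1. the fingertips press the green button of the white mug's scale down (4 of its 6 mm) (value of joint tare_white above 0.004 m and contact force between the fingers and scale_white above 0.3 N), for 0.05 s.
2. that green button is back up (value of joint tare_white below 0.001 m), for 0.1 s.
3. the timer's yellow start button is down (4 of its 6 mm), which must not have been done before (value of joint start above 0.004 m), for 0.1 s.
At the end, for the whole second after the job is handed in: The yellow start button is in (at least 4 of its 6 mm), every other button is up (within 1 mm), both mugs and the glass stand within 10 mm, and the tamper, pitcher, canister and spoon within 15 mm, of where they were (value of joint start above 0.004 m and value of joint each of tare_white, power_white, power_blue, power_glass, tare_blue, tare_glass, clear below 0.001 m and not (distance of cup_white from where it was at the start of the episode above 0.01 m) and not (distance of cup_blue from where it was at the start of the episode above 0.01 m) and not (distance of glass from where it was at the start of the episode above 0.01 m) and not (distance of tamper from where it was at the start of the episode above 0.015 m) and not (distance of pitcher from where it was at the start of the episode above 0.015 m) and not (distance of canister from where it was at the start of the episode above 0.015 m) and not (distance of spoon from where it was at the start of the episode above 0.015 m)); the robot touches nothing.
It fails at once if another button is pressed (more than 2 of its 6 mm) (value of joint any of power_white, power_blue, power_glass, tare_blue, tare_glass, clear above 0.002 m).
It fails at once if the start button is pressed while the scale's green button is still down (value of joint start above 0.004 m and value of joint tare_white above 0.002 m).
It fails at once if a scale or the timer is pressed harder than 25 N (contact force between any of the fingers, the arm and scale_white above 25 N or contact force between any of the fingers, the arm and scale_blue above 25 N or contact force between any of the fingers, the arm and scale_glass above 25 N or contact force between any of the fingers, the arm and timer above 25 N).
It fails at once if a mug or the glass is moved or lifted by more than 10 mm, or the tamper, pitcher, canister or spoon by more than 15 mm (not (not (distance of cup_white from where it was at the start of the episode above 0.01 m) and not (distance of cup_blue from where it was at the start of the episode above 0.01 m) and not (distance of glass from where it was at the start of the episode above 0.01 m) and not (distance of tamper from where it was at the start of the episode above 0.015 m) and not (distance of pitcher from where it was at the start of the episode above 0.015 m) and not (distance of canister from where it was at the start of the episode above 0.015 m) and not (distance of spoon from where it was at the start of the episode above 0.015 m))).
It also fails if it takes over 48 s, if anything falls off the work surface, if the arm or the gripper's body presses on something with over 40 N, if the wrist force passes 120 N, or if a joint passes its speed limit or range.

## Robot

A 6-joint arm with a two-finger parallel gripper is mounted at the origin on the work surface. World frame = base frame: x ahead of the robot, y to its left, z up, the work surface at z = 0. Lengths are in m, angles in rad, forces in N, time in s.
With the tool pointing down it reaches from about 0.35 to 0.775 m from the base axis. Payload 7.3 kg.
Tool frame: the origin (TCP) lies midway between the tips of the shut fingers; the grasp point (between the pads) lies 19 mm behind it; z points along the fingers, y is the direction in which the jaws open and shut (so a half turn about z gives the same grasp; the last joint's range is limited). The gripper opens to 92 mm and grips with 3 to 60 N. Pads are 19 mm wide; open, the fingers measure 130 mm over their backs; the gripper's body (75 mm by 190 mm) begins 47 mm behind the grasp point.
Start: joints at [-1.302, 0.342, 1.524, -0, 1.275, -0.146], TCP at [0.212, -0.48, 0.227] pointing down, gripper open.
Joint ranges: [-2.53, 2.53], [-0.77, 2.02], [0.04, 2.7], [-1, 4.14], [0.28, 2.66], [-3.11, 3.11]. Speed limits (rad/s): [2.57, 2.57, 3.14, 3.14, 3.14, 3.14].

## Interface

Orientations are given as [roll, pitch, yaw] about the fixed x, y, z axes, in that order (R = Rz(yaw) Ry(pitch) Rx(roll)).
In Python, from cell import robot, imaging gives the robot as it stands. The module is installed in compiled form; this text tells all that it offers.
- The arm moves only by the tool send_rows, never from a script. Its argument "plan" is a list of rows, each a list of 3 entries, a list of its own where there are three numbers: the shift along the world's x, y, z in m, then the turn, a rotation vector about the world's x, y, z in rad, then the closure in counts, from 0 (fully open) to 255 (shut). A call has 1 to 20 rows; each row shifts and turns the commanded pose from where the row before left it; what a row does not reach is not made up. A row lasts 1/10 s, in which the tool goes at most 50 mm and 8.59 degrees, less where a joint would pass 70% of its speed; a pose out of reach is approached as far as the arm can. A call is refused whole if a number of a shift passes 0.05 or a number of a turn 0.15, either way. A call with a gripper value outside its range is refused whole. The fingers move at their own pace and stop on an object; "newtons" is the grip in N (left out, the last holds). Time passes only in rows, so rows that do not move let the fingers close. It gives the time, the measured TCP pose, the force and the opening at its end, in the units of the state.
- robot.observe(): the state, without advancing time (a new reading comes with each control period).
- imaging.read_camera(name): name is "side" or "top"; returns a dict with "pixels" (384x512x3 uint8, red, green, blue), "fx", "fy", "cx", "cy" (pixels), "world_from_camera" (4x4, takes a point from camera to world coordinates). Camera axes: x right, y down, z forward; pixel columns grow to the right and rows downward; lengths in m; the calibration is good to about 2 mm. A picture is of the moment at which its call begins. There is no depth.
- robot.hand_in(): hands the job in, once; it reports no verdict.
The state is a dict: "time": time; "qpos": joint angles; "qvel": joint speeds; "joint_efforts": joint torques, N m; "tool_pos": TCP position; "tool_rot": TCP orientation; "contact_force": force on the tool from outside, world axes, zero at the start; "torque": the same for the moment, N m; "opening": finger opening in m.
Only numpy, scipy, OpenCV 4.12 (cv2) and the standard library are available. Lean on these libraries where they do the work, as an engineer would, in place of code of your own. Each camera call takes 0.05 s, during which the arm holds its last target.

## Working session

There is one attempt and no reset: what is moved stays moved. The work goes in short steps, Python scripts to look and compute and a tool call to move; the robot and the scene stay as the last step left them, time stands still between calls to the robot, and variables do not carry over. Pictures are saved under pics/ and viewed, and the job is handed in when it is done.

Besides the shell and the picture viewer there is one more tool, called after "Request:" as name([rows], argument=value, ...), one row to a line, values as JSON. send_rows: Moves the arm, as the interface text tells. Its arguments: {"type":"object","properties":{"plan":{"type":"array"},"newtons":{"type":"number"}},"required":["plan"]}

```bash
mkdir -p pics; python3 - <<'E'
from cell import robot, imaging
import cv2
for n in("top","side"):
    c=imaging.read_camera(n); cv2.imwrite(f"pics/{n}0.png",cv2.resize(c["pixels"][:,:,::-1],(800,600),interpolation=cv2.INTER_CUBIC))
    import pickle; pickle.dump(c,open(f"{n}0.pkl","wb"))
    print(n,c["fx"],c["fy"],c["cx"],c["cy"],c["world_from_camera"])
print(robot.observe())
E
```

```text
top 443.09736262790443 443.09736262790443 254.3177263427618 187.03695998655425 [[ 0.00642939 -0.98394163  0.17837468  0.19784525]
 [-0.99977377 -0.00270826  0.02109698 -0.01693822]
 [-0.02027511 -0.17846996 -0.98373644  1.47881478]
 [ 0.          0.          0.          1.        ]]
side 390.76730091792274 390.76730091792274 255.290885839175 193.0054525355796 [[ 0.67662514 -0.36896966  0.63721253 -0.37885718]
 [-0.73588203 -0.30874465  0.60262292 -0.79741917]
 [-0.02561362 -0.87666307 -0.48042253  0.68959465]
 [ 0.          0.          0.          1.        ]]
{'time': 0.1, 'qpos': array([-1.30199514e+00,  3.42648969e-01,  1.52492630e+00, -3.01790858e-06,
        1.27541573e+00, -1.46003061e-01]), 'qvel': array([ 0.00031979, -0.00011248, -0.00308636, -0.0004886 , -0.00067718,
        0.00264166]), 'joint_efforts': array([ 1.77943264e-03, -4.32005167e+01, -2.44694674e+01,  7.19422731e-02,
        5.25704341e-02, -4.20638969e-05]), 'tool_pos': array([ 0.21149918, -0.48010821,  0.22611491]), 'tool_rot': array([-3.14020876e+00, -2.00583799e-04,  4.14804993e-01]), 'contact_force': array([-0.01317418, -0.00789759, -0.49737839]), 'torque': array([ 0.02919786, -0.02163734,  0.05013233]), 'opening': 0.09151151009045004}
```

View pics/top0.png

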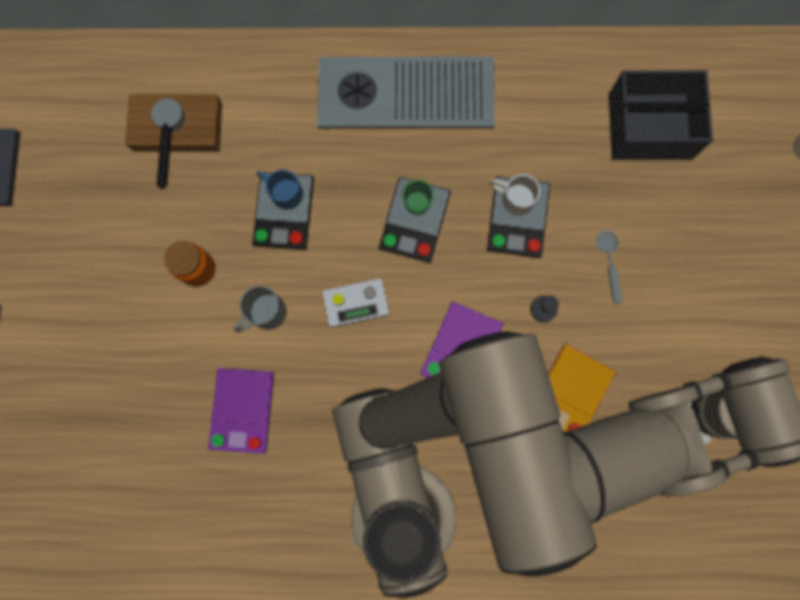

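View pics/side0.png

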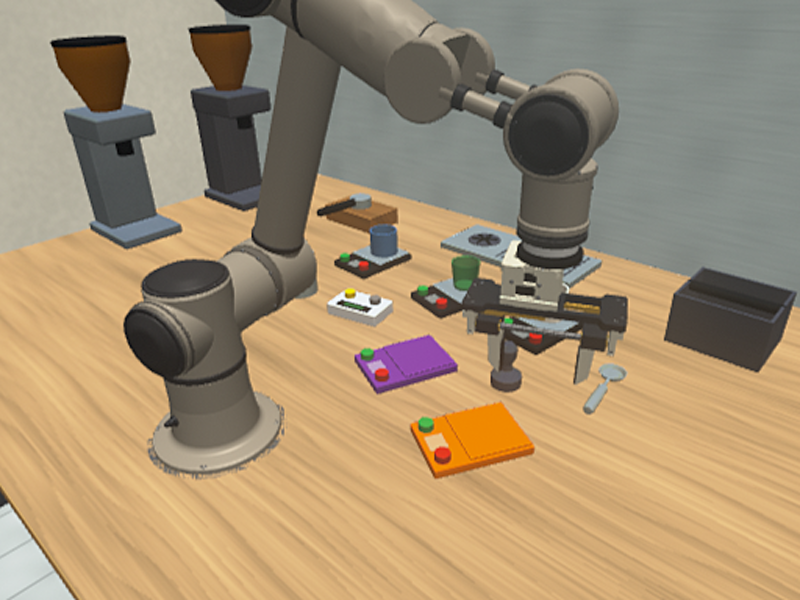

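The top view shows three black scales: blue mug (285,190), green glass (417,197) and white mug (521,193). The white mug's scale has its green cap at about (498,240) and red at (534,245). The timer's yellow cap is at (338,299) and its grey at (370,293). The purple and orange look-alikes are off to the side. Next I'll measure the caps and make an enlarged crop.

```bash
cat >h.py <<'E'
import numpy as np,cv2
def px2w(c,u,v,z):
    T=c["world_from_camera"]; d=T[:3,:3]@np.array([(u-c["cx"])/c["fx"],(v-c["cy"])/c["fy"],1]); o=T[:3,3]
    return o+d*(z-o[2])/d[2]
def w2px(c,p):
    T=c["world_from_camera"]; q=T[:3,:3].T@(np.array(p)-T[:3,3]); return np.array([c["fx"]*q[0]/q[2]+c["cx"],c["fy"]*q[1]/q[2]+c["cy"]])
def blobs(c,name):
    hsv=cv2.cvtColor(c["pixels"],cv2.COLOR_RGB2HSV)
    r={"green":((50,150,70),(75,255,255)),"red":((0,170,90),(6,255,255)),"yellow":((24,120,120),(34,255,255))}[name]
    m=cv2.inRange(hsv,*r); n,_,st,ce=cv2.connectedComponentsWithStats(m)
    return [(ce[i],st[i,4]) for i in range(1,n) if st[i,4]>15]
E
python3 - <<'E'
import pickle,cv2
from h import *
c=pickle.load(open("top0.pkl","rb")); s=pickle.load(open("side0.pkl","rb"))
for n,z in(("green",.036),("red",.036),("yellow",.044)):
    for ce,a in blobs(c,n): print(n,ce.round(1),a,px2w(c,*ce,z).round(4))
    for ce,a in blobs(s,n): print(" side",n,ce.round(1),a,px2w(s,*ce,z).round(4))
im=c["pixels"][100:220,190:370,::-1]
cv2.imwrite("pics/crop.png",cv2.resize(im,None,fx=4.4,fy=4.4,interpolation=cv2.INTER_CUBIC))
E
```

```text
green [167.  150.3] 52 [0.5845 0.3095 0.036 ]
green [249.2 153.4] 47 [0.5741 0.032  0.036 ]
green [318.6 153.7] 48 [ 0.5733 -0.2005  0.036 ]
green [277.2 235.5] 27 [ 0.3    -0.0613  0.036 ]
green [139.3 281.4] 31 [0.1513 0.3807 0.036 ]
 side green [234.3 225. ] 21 [ 0.2982 -0.0657  0.036 ]
 side green [271.2 269.1] 17 [ 0.2152 -0.2838  0.036 ]
red [189.  151.6] 52 [0.5803 0.2348 0.036 ]
red [341.5 156.6] 51 [ 0.5636 -0.2763  0.036 ]
red [270.9 159.3] 49 [ 0.5539 -0.041   0.036 ]
red [162.6 283.1] 21 [0.1463 0.3053 0.036 ]
 side red [232.4 169.2] 28 [0.5733 0.2234 0.036 ]
 side red [282.5 193.2] 31 [ 0.5478 -0.0507  0.036 ]
 side red [342.2 216. ] 43 [ 0.552  -0.2862  0.036 ]
 side red [244.  238.9] 44 [ 0.2653 -0.1382  0.036 ]
 side red [282.9 290.8] 85 [ 0.1732 -0.3564  0.036 ]
yellow [215.9 191.3] 33 [0.4434 0.1402 0.044 ]
 side yellow [223.6 186.1] 24 [0.4425 0.1341 0.044 ]
```

View pics/crop.png

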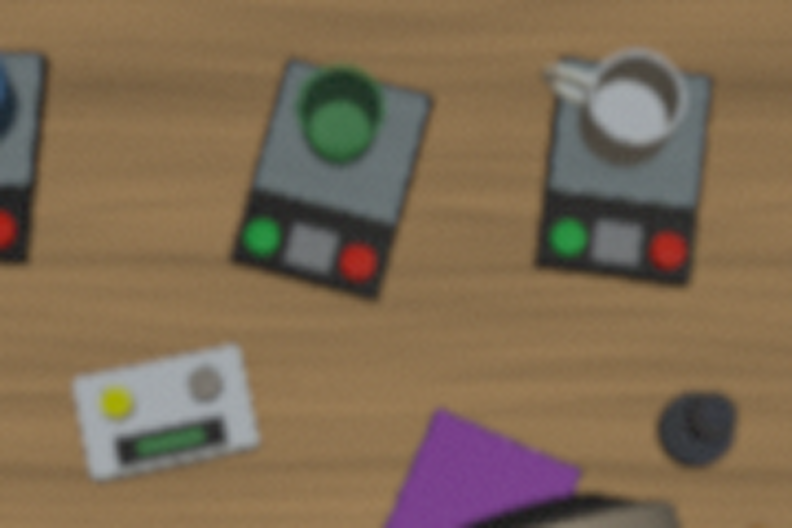

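The crop confirms it. The right-hand scale is the only one carrying a white mug. Its green and red caps measure 76.4 mm apart, against the specified 76 mm. Next I'll check clearances for the wide gripper body.

```bash
python3 - <<'E'
import pickle
from h import *
c=pickle.load(open("top0.pkl","rb")); s=pickle.load(open("side0.pkl","rb"))
k=1/1.5625
for n,u,v,z in(("mug rim",523,191,.091),("mug base~",521,200,.03),("grey",370,293,.044),("yellow",338,299,.044),("pitcher top",262,305,.1),("pitcher handle",238,327,.05),("tamper top",546,303,.09),("canister top",188,257,.11),("glass rim",418,193,.091)):
    print(n,px2w(c,u*k,v*k,z).round(3))
# timer grey in crop px
print("grey crop",px2w(c,190+205/4.4,100+383/4.4,.044).round(4))
E
```

```text
mug rim [ 0.665 -0.248  0.091]
mug base~ [ 0.665 -0.253  0.03 ]
grey [0.456 0.072 0.044]
yellow [0.443 0.139 0.044]
pitcher top [0.421 0.287 0.1  ]
pitcher handle [0.382 0.346 0.05 ]
tamper top [ 0.428 -0.288  0.09 ]
canister top [0.518 0.44  0.11 ]
glass rim [ 0.66  -0.029  0.091]
grey crop [0.4578 0.0722 0.044 ]
```

Request:
send_rows([
  [[0.04,0.035,0],[0,0,-0.135],255],
  [[0.04,0.035,0],[0,0,-0.135],255],
  [[0.04,0.035,0],[0,0,-0.135],255],
  [[0.04,0.035,0],[0,0,-0.135],255],
  [[0.04,0.035,0],[0,0,0],255],
  [[0.04,0.035,0],[0,0,0],255],
  [[0.04,0.035,0],[0,0,0],255],
  [[0.04,0.035,0],[0,0,0],255],
  [[0.042,0,0],[0,0,0],255],
  [[0,0,0],[0,0,0],255],
  [[0,0,0],[0,0,0],255],
], newtons=20)

```text
time: 1.2
tool_pos: [0.5481, -0.2228, 0.2256]
tool_rot: [-3.141, 0.002, -0.099]
contact_force: [-0.4, -0.7, 0.6]
opening: 0.0085
```

Request:
send_rows([
  [[0,0,0],[0,0,0],255],
  [[0,0,0],[0,0,0],255],
  [[0,0,0],[0,0,0],255],
])

```text
time: 1.5
tool_pos: [0.5473, -0.224, 0.2272]
tool_rot: [3.141, -0.0, -0.102]
contact_force: [-0.6, -0.1, 0.4]
opening: 0.0006
```

```bash
python3 - <<'E'
from cell import robot, imaging
import cv2
for n in("side","top"):
    c=imaging.read_camera(n); cv2.imwrite(f"pics/{n}1.png",cv2.resize(c["pixels"][:,:,::-1],(800,600),interpolation=cv2.INTER_CUBIC))
print(robot.observe())
E
```

```text
{'time': 1.6, 'qpos': array([-5.17612549e-01,  4.64649803e-01,  1.33162908e+00, -7.35819406e-05,
        1.34482118e+00,  1.15451270e+00]), 'qvel': array([ 0.00506988,  0.00346623, -0.00383716,  0.00026944,  0.00065355,
       -0.00037909]), 'joint_efforts': array([-1.16560474e-02, -5.01483500e+01, -2.52047127e+01,  6.34795125e-02,
       -5.94975636e-02, -1.12395614e-03]), 'tool_pos': array([ 0.5475356 , -0.223874  ,  0.22715834]), 'tool_rot': array([ 3.14132788e+00, -4.21515912e-04, -1.01312395e-01]), 'contact_force': array([-0.53518059,  0.04941523, -0.56392474]), 'torque': array([0.02612271, 0.04544678, 0.00838237]), 'opening': 0.00027547075663858305}
```

View pics/side1.png

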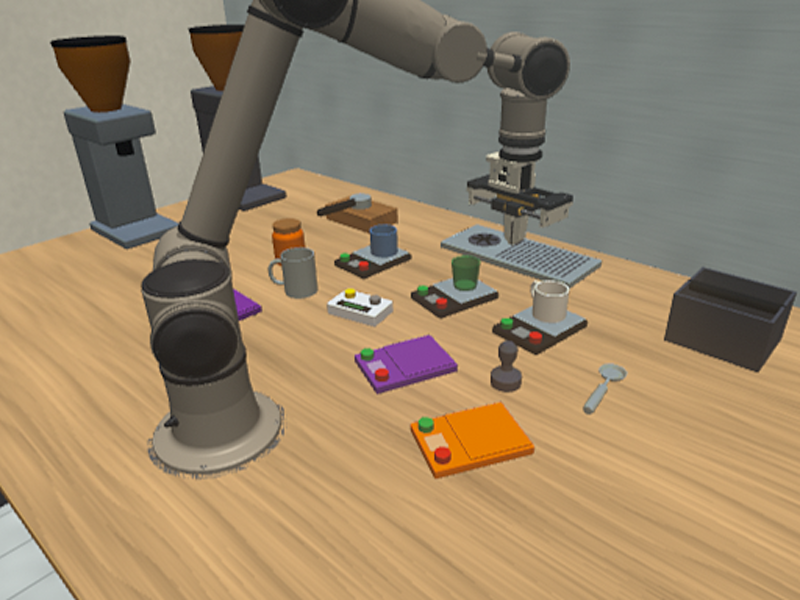

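The side view shows the shut fingers hanging high with nothing disturbed, and the white scale's green cap at (507,323). I'll move over it and descend partway.

Request:
send_rows([
  [[0.026,0.0235,0],[0,0,-0.025],255],
  [[0,0,-0.025],[0,0,0],255],
  [[0,0,-0.03],[0,0,0],255],
  [[0,0,-0.03],[0,0,0],255],
  [[0,0,-0.03],[0,0,0],255],
  [[0,0,-0.03],[0,0,0],255],
  [[0,0,-0.022],[0,0,0],255],
  [[0,0,0],[0,0,0],255],
  [[0,0,0],[0,0,0],255],
])

```text
time: 2.5
tool_pos: [0.5742, -0.2002, 0.0603]
tool_rot: [3.141, -0.0, -0.126]
contact_force: [-0.5, -1.3, 0.5]
opening: 0.0001
```

```bash
python3 - <<'E'
from cell import robot, imaging
import cv2,numpy as np
from h import *
c=imaging.read_camera("side");o=robot.observe()
p=w2px(c,o["tool_pos"]);g=w2px(c,[.5735,-.2005,.036]);print(o["tool_pos"],o["contact_force"],p,g)
for n in("green","red"):
  for ce,a in blobs(c,n): print(n,ce.round(1),a,px2w(c,*ce,.034).round(4))
x,y=p.astype(int); u0,v0=x-50,y-40
im=c["pixels"][v0:v0+75,u0:u0+100,::-1]; im=cv2.resize(im,None,fx=8,fy=8,interpolation=cv2.INTER_CUBIC)
for q,col in((p,(255,0,255)),(g,(255,255,0))): cv2.circle(im,tuple(int(t) for t in ((q-[u0,v0]+.5)*8)),5,col,-1)
cv2.imwrite("pics/near.png",im)
c=imaging.read_camera("top");cv2.imwrite("pics/top2.png",cv2.resize(c["pixels"][100:220,240:400,::-1],None,fx=5,fy=5,interpolation=cv2.INTER_CUBIC))
E
```

```text
[ 0.57472683 -0.20046735  0.06114726] [-0.49096497  0.06410066  0.15129478] [323.64541496 197.55792643] [322.99389259 204.38627874]
green [324.2 205.1] 18 [ 0.5753 -0.204   0.034 ]
green [234.3 225. ] 21 [ 0.3002 -0.0635  0.034 ]
green [271.6 269.2] 19 [ 0.2175 -0.2832  0.034 ]
red [232.3 169.3] 29 [0.5756 0.2259 0.034 ]
red [282.5 193.2] 32 [ 0.5503 -0.0487  0.034 ]
red [342.4 215.3] 50 [ 0.5588 -0.2826  0.034 ]
red [243.9 238.9] 43 [ 0.2673 -0.1358  0.034 ]
red [282.9 290.7] 84 [ 0.1752 -0.3549  0.034 ]
```

View pics/near.png

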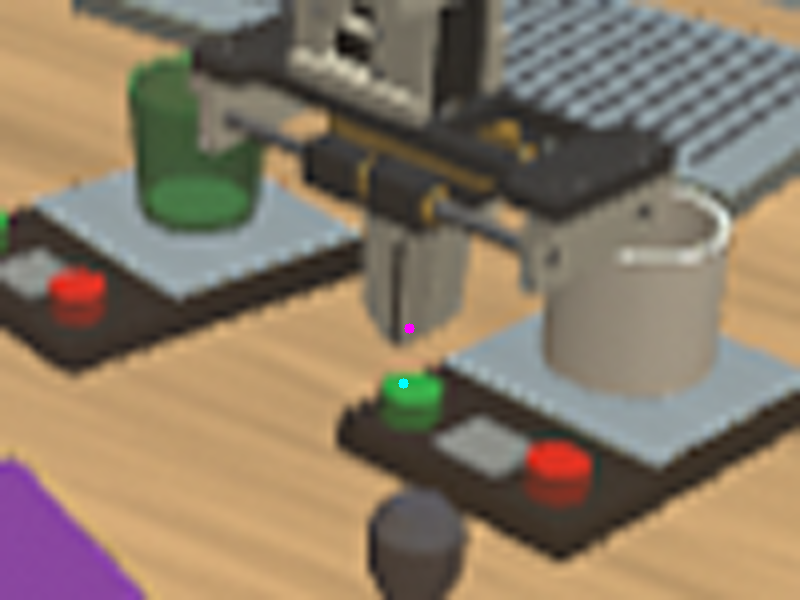

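View pics/top2.png

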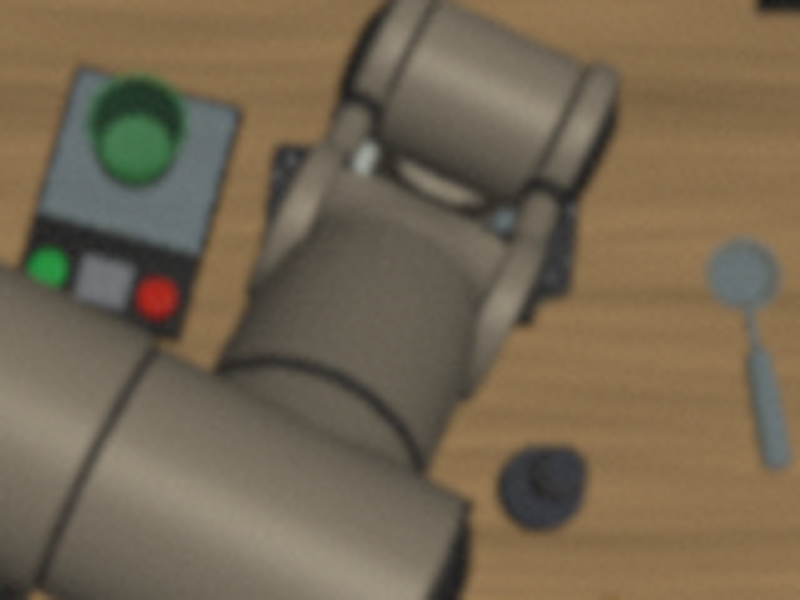

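The side crop shows the fingertips centred over the white scale's green cap. The cap centre is at about (412,388) in the crop and I predicted (403,383), which is about 2 mm off. The body stays in front of the mug. I'll descend gently.

Request:
send_rows([
  [[0,-0.001,-0.012],[0,0,0],255],
  [[0,0,-0.008],[0,0,0],255],
  [[0,0,-0.004],[0,0,0],255],
  [[0,0,-0.003],[0,0,0],255],
  [[0,0,0],[0,0,0],255],
  [[0,0,0],[0,0,0],255],
])

```text
time: 3.2
tool_pos: [0.574, -0.2009, 0.0329]
tool_rot: [3.142, 0.0, -0.125]
contact_force: [-1.8, -0.1, 1.7]
opening: 0.0005
```

Request:
send_rows([
  [[0,0,-0.002],[0,0,0],255],
  [[0,0,-0.002],[0,0,0],255],
  [[0,0,-0.001],[0,0,0],255],
  [[0,0,0],[0,0,0],255],
  [[0,0,0],[0,0,0],255],
])

```text
time: 3.7
tool_pos: [0.5743, -0.201, 0.0281]
tool_rot: [3.141, -0.001, -0.125]
contact_force: [-1.6, 1.4, 4.8]
opening: 0.0006
```

Request:
send_rows([
  [[0,0,-0.001],[0,0,0],255],
  [[0,0,0],[0,0,0],255],
  [[0,0,0],[0,0,0],255],
  [[0,0,0],[0,0,0],255],
])

```text
time: 4.1
tool_pos: [0.5743, -0.201, 0.0274]
tool_rot: [3.141, -0.001, -0.125]
contact_force: [-2.1, -0.0, 6.3]
opening: 0.0006
```

```bash
python3 - <<'E'
from cell import robot, imaging
import cv2,numpy as np
c=imaging.read_camera("side");print(robot.observe()["contact_force"])
cv2.imwrite("pics/press.png",cv2.resize(c["pixels"][160:235,275:375,::-1],None,fx=8,fy=8,interpolation=cv2.INTER_CUBIC))
E
```

```text
[-1.93007333  0.71772357  7.64689381]
```

View pics/press.png

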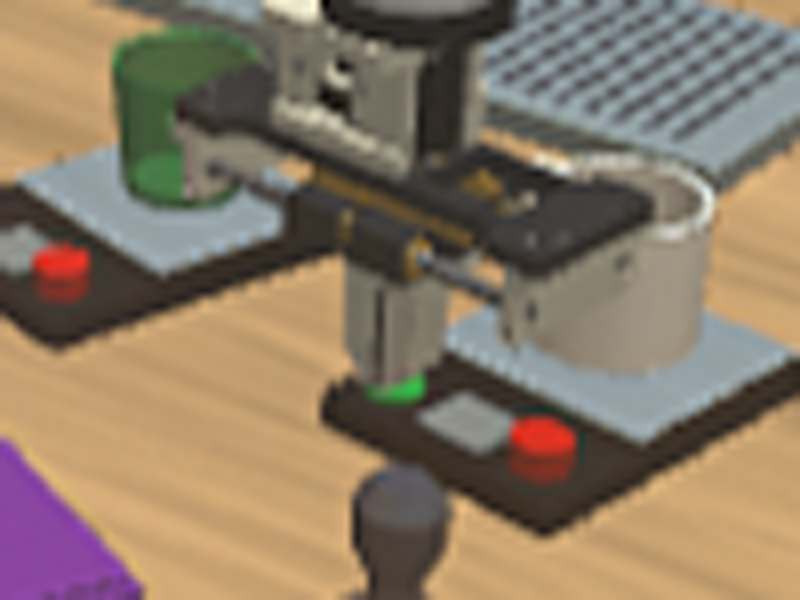

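The cap is down at 7 N and only its rim shows under the fingertip at (395,388); the red cap is still proud. I'll lift and check that the green one comes back up.

Request:
send_rows([
  [[0,0,0.01],[0,0,0],255],
  [[0,0,0.03],[0,0,0],255],
  [[0,0,0.04],[0,0,0],255],
  [[0,0,0.045],[0,0,0],255],
  [[0,0,0],[0,0,0],255],
  [[-0.011,0.028,0],[0,0,0.14],255],
  [[-0.011,0.028,0],[0,0,0.14],255],
  [[-0.011,0.028,0],[0,0,0.14],255],
  [[-0.011,0.028,0],[0,0,0.14],255],
  [[-0.011,0.028,0],[0,0,0.14],255],
  [[-0.011,0.028,0],[0,0,0.14],255],
  [[-0.011,0.028,0],[0,0,0.14],255],
  [[-0.011,0.028,0],[0,0,0.14],255],
  [[-0.011,0.028,0],[0,0,0.14],255],
  [[-0.011,0.028,0],[0,0,0.14],255],
  [[-0.011,0.028,0],[0,0,0.14],255],
  [[-0.011,0.028,0],[0,0,0.14],255],
  [[0,0,0],[0,0,0],255],
  [[0,0,0],[0,0,0],255],
])

```text
time: 6.05
tool_pos: [0.4419, 0.1353, 0.1516]
tool_rot: [3.141, 0.0, 1.555]
contact_force: [0.1, -1.1, -0.4]
opening: 0.0003
```

```bash
cat >look.py <<'E'
import sys
from cell import robot, imaging
import cv2,numpy as np
from h import *
tag=sys.argv[1]
c=imaging.read_camera("side");o=robot.observe();print(o["tool_pos"],o["tool_rot"],o["contact_force"])
p=w2px(c,o["tool_pos"]);g=w2px(c,[.443,.139,.044]);print(p,g)
for n in("green","red","yellow"):
  for ce,a in blobs(c,n): print(n,ce.round(1),a)
im=c["pixels"][130:235,185:365,::-1]; im=cv2.resize(im,None,fx=4.4,fy=4.4,interpolation=cv2.INTER_CUBIC)
for q,col in((p,(255,0,255)),(g,(255,255,0))): cv2.circle(im,tuple(int(t) for t in ((q-[185,130]+.5)*4.4)),3,col,-1)
cv2.imwrite(f"pics/{tag}.png",im)
E
python3 look.py tim
```

```text
[0.44221537 0.13477272 0.1516323 ] [3.14133377e+00 2.89829038e-04 1.55340819e+00] [ 0.10666427 -0.93427967  0.66875702]
[221.36122276 158.3478326 ] [222.73947593 185.6309931 ]
green [324.2 205.1] 18
green [234.3 225. ] 21
green [271.7 269.3] 20
red [232.3 169.3] 29
red [282.4 193.2] 31
red [342.5 215.2] 46
red [243.9 238.9] 44
red [282.9 290.6] 81
yellow [223.6 186.2] 23
```

View pics/tim.png

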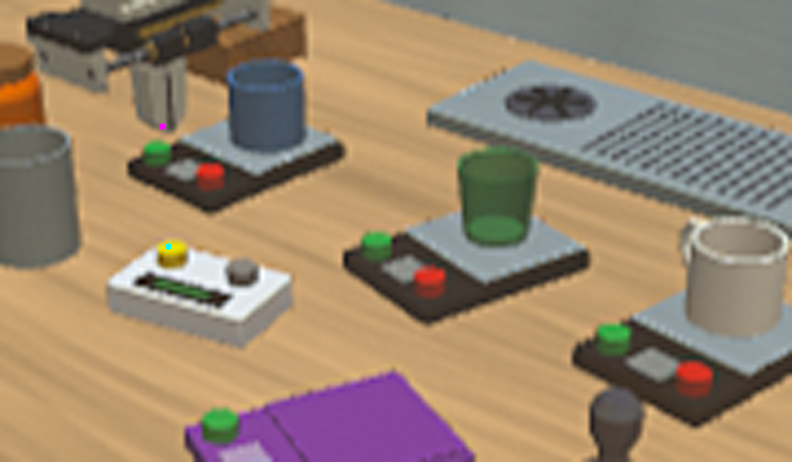

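The side view shows the green cap back up, with its blob at (324.2,205.1) exactly as before. The mug hasn't moved, and the fingers are above the timer's yellow cap at (172,250) in the crop. Descending now.

Request:
send_rows([
  [[0.001,0.003,-0.02],[0,0,0],255],
  [[0,0,-0.03],[0,0,0],255],
  [[0,0,-0.03],[0,0,0],255],
  [[0,0,-0.016],[0,0,0],255],
  [[0,0,0],[0,0,0],255],
  [[0,0,0],[0,0,0],255],
])

```text
time: 6.7
tool_pos: [0.4436, 0.1373, 0.056]
tool_rot: [3.141, 0.0, 1.553]
contact_force: [-0.0, -0.5, 1.1]
opening: 0.0007
```

```bash
python3 look.py tim2
```

```text
[0.44396186 0.1375531  0.0564775 ] [ 3.14012282e+00 -1.47397674e-04  1.55314281e+00] [ 0.07914772  0.30202037 -0.26606451]
[222.98513969 182.55272995] [222.73947593 185.6309931 ]
green [324.2 205.1] 18
green [234.3 225. ] 21
green [271.6 269.2] 19
red [232.4 169.4] 28
red [282.5 193.2] 32
red [342.4 215.2] 46
red [244. 239.] 46
red [282.9 290.8] 84
yellow [223.6 186. ] 25
```

View pics/tim2.png

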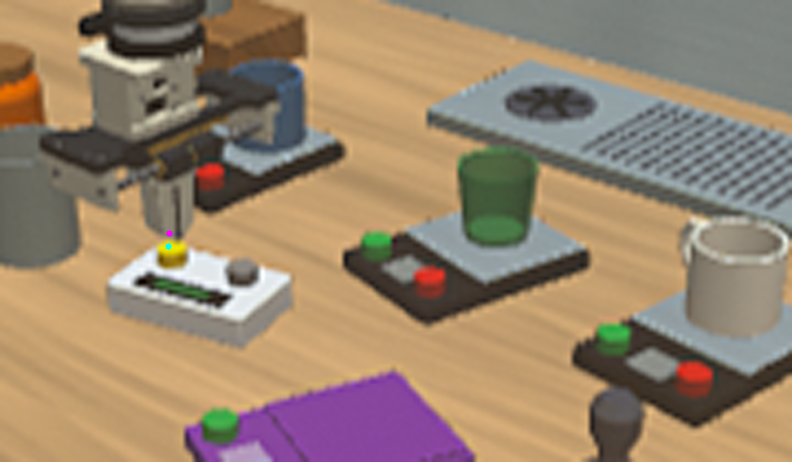

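The tip is directly above the yellow cap and well clear of the pitcher and the grey cap. I'll press it.

Request:
send_rows([
  [[0,0,-0.008],[0,0,0],255],
  [[0,0,-0.004],[0,0,0],255],
  [[0,0,-0.002],[0,0,0],255],
  [[0,0,-0.002],[0,0,0],255],
  [[0,0,-0.002],[0,0,0],255],
  [[0,0,0],[0,0,0],255],
  [[0,0,0],[0,0,0],255],
])

```text
time: 7.45
tool_pos: [0.4431, 0.1381, 0.0378]
tool_rot: [3.141, -0.0, 1.555]
contact_force: [0.5, -0.5, 1.2]
opening: 0.0003
```

Request:
send_rows([
  [[0,0,-0.0015],[0,0,0],255],
  [[0,0,-0.0015],[0,0,0],255],
  [[0,0,0],[0,0,0],255],
  [[0,0,0],[0,0,0],255],
])

```text
time: 7.85
tool_pos: [0.4432, 0.1381, 0.0351]
tool_rot: [3.141, -0.0, 1.555]
contact_force: [0.1, -1.1, 7.8]
opening: 0.0005
```

It's at the stop: 7.8 N at z = 35.1 mm, where about 7 N is expected for fully down. Lifting straight up and drawing clear.

Request:
send_rows([
  [[0,0,0.01],[0,0,0],255],
  [[0,0,0.03],[0,0,0],255],
  [[0,0,0.04],[0,0,0],255],
  [[0,0,0.045],[0,0,0],255],
  [[0,0,0.045],[0,0,0],255],
  [[0,0,0],[0,0,0],255],
  [[0,0,0],[0,0,0],255],
  [[0,0,0],[0,0,0],255],
])

```text
time: 8.65
tool_pos: [0.442, 0.1379, 0.2036]
tool_rot: [-3.139, 0.0, 1.555]
contact_force: [0.6, -0.1, 0.2]
opening: 0.0
```

```bash
python3 look.py end; python3 - <<'E'
import cv2
im=cv2.imread("pics/end.png")[200:360,90:310];a=cv2.imread("pics/tim.png")[200:360,90:310]
cv2.imwrite("pics/endc.png",cv2.resize(cv2.hconcat([a,im]),None,fx=1.8,fy=1.8))
E
```

```text
[0.44194096 0.13792368 0.20335192] [-3.13836348e+00  4.90670237e-04  1.55471936e+00] [0.71931241 0.26045896 0.2410796 ]
[219.63366659 144.06329423] [222.73947593 185.6309931 ]
green [324.2 205.1] 18
green [234.3 225. ] 21
green [271.6 269.2] 21
red [232.4 169.2] 28
red [282.5 193.2] 31
red [342.4 215.3] 48
red [243.9 239. ] 45
red [282.9 290.8] 84
yellow [223.7 187.7] 21
```

View pics/end.png

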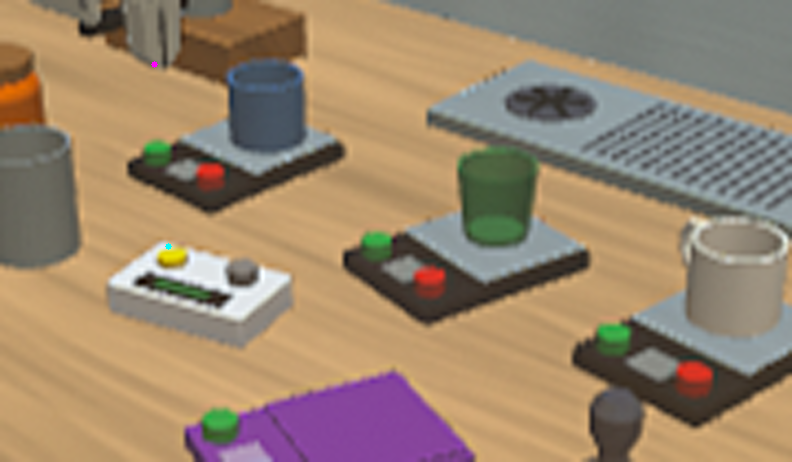

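View pics/endc.png

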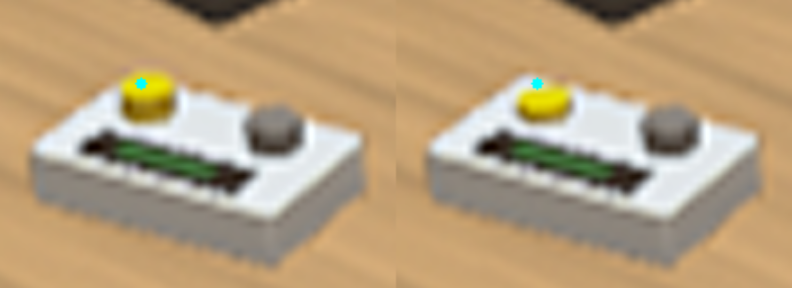

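Before/after crops show the yellow cap sitting lower at (545,100), about 6 mm down and staying in. The grey cap, the scale caps, the mugs and the glass are unchanged. Handing in.

```bash
python3 -c "
from cell import robot
print(robot.hand_in())"
```

```text
the job is handed in; nothing more can be done
None
```

I pressed both buttons in order, drew the hand up clear, and handed the job in at about 9 s of the 48 s allowed; the hand-in gives no verdict.

- **Green button, white mug's scale:** I pressed it with the shut fingertips to its stop, at about 7 N. In the pictures after lifting, the cap was back at its starting pixel position.
- **Yellow start button:** I then pressed it to its stop, at about 8 N. The last side picture shows it staying in, about 6 mm lower than before.
- **Everything else:** In the last side picture all the other caps, both mugs and the glass look unchanged. The hand was 0.20 m above the counter with no contact force. I took no final top view, so the spoon, canister, pitcher and tamper were not all re-measured, but the hand never came near them.

The two cameras placed the cap centres about 2–3 mm apart. That is close to the stated calibration error and well inside the 26 mm caps. No check failed.

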